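Set up and hold the collar press

ROBOT

A 6-joint arm with a two-finger parallel gripper is mounted at the origin on the work surface. World frame = base frame: x ahead of the robot, y to its left, z up, the work surface at z = 0. Lengths are in m, angles in degrees, forces in N, time in s.
With the tool pointing down it reaches from about 0.35 to 0.875 m from the base axis. Payload 4.2 kg.
Tool frame: the origin (TCP) lies on the centre line of the jaws, within the pads' length; the fingertips stand tip_reach ahead of it and the grasp point (between the pads) is the TCP (tip_reach is the distance from the TCP to the fingertips, in m); z points along the fingers, y is the line along which they close (so a half turn about z gives the same grasp; the last joint's range is limited). The gripper opens to 87 mm and grips with 3 to 60 N. Pads are 19 mm wide; open, the fingers measure 117 mm over their backs; the gripper's body (75 mm by 190 mm) begins 51 mm behind the grasp point.
Start: joints at [14.817, 22.042, 0.453, 0, -68.411, -14.817], TCP at [0.625, 0, 0.214] pointing down, gripper open.
Joint ranges: [-179.83, 179.83], [-69.29, 118.12], [-61.27, 80.66], [-181.25, 117.63], [-171.15, -9.14], [-177.46, 177.46]. Speed limits (degrees/s): [159.86, 159.86, 180, 180, 180, 180].

INTERFACE

Orientations are given as a 3x3 rotation matrix whose columns are the frame's x, y, z axes.
In Python, from station import sense, capture, finish_job, tip_reach gives the robot as it stands.
- The arm moves only by the tool arm_command, never from a script. Its argument "deltas" is a list of rows, each a list of 7 numbers: the turn, a rotation vector about the tool's x, y, z in rad, then the shift along the tool's x, y, z in cm, then the closure, from -1 (fully open) to 1 (shut), so that 0 is half open. In form: [[rx, ry, rz, dx, dy, dz, hand], ...]. A call has 1 to 8 rows; each row is the pose to reach, as a shift and turn from the pose commanded when the call began, along the tool's axes at that moment; what a row does not reach only later rows make up. A row lasts 1/12 s, in which the tool goes at most 41.7 mm and 7.16 degrees, less where a joint would pass 70% of its speed; a pose out of reach is approached as far as the arm can. A call with a gripper value outside its range is refused whole. The fingers move at their own pace and stop on an object; the grip force is fixed at half the most. Time passes only in rows, so rows that repeat a pose let the fingers close. It gives the time, the measured TCP pose, the force, the opening and the grip force at its end, in the units of the state.
- sense(): the state, without advancing time (a new reading comes with each control period).
- capture(name): name is "scene" or "side" or "wrist"; returns a dict with "pixels" (480x640x3 uint8, blue, green, red), "fovy" (degrees; the focal length in pixels is half the picture's height over the tangent of half this angle, whatever the lens; pixels are square), "cx", "cy" (the principal point, pixels), "rvec" (rotation vector, rad) and "tvec" (3), from world to camera coordinates, as OpenCV has them. Camera axes: x right, y down, z forward; pixel columns grow to the right and rows downward; lengths in m; the calibration is good to about 2 mm. A picture is of the moment at which its call begins. There is no depth.
- finish_job(): hands the job in; it is judged then, once.
The state is a dict: "time_s": time; "joints": joint angles; "joint_velocities": joint speeds; "effort": joint torques, N m; "tcp_pos": TCP position; "ee_rot": TCP orientation; "wrist_force": force on the tool from outside, world axes, zero at the start; "moment": the same for the moment, N m; "gripper_width": opening from 0.0 (shut) to 1.0 (fully open); "gripper_force": force on a finger pad.
Only numpy, scipy, OpenCV 4.12 (cv2) and the standard library are available. Lean on these libraries where they do the work, as an engineer would, in place of code of your own. Each camera call takes 0.05 s, during which the arm holds its last target. There are 200 camera calls.

TASK

Take the small steel scrap pail by its upright wooden grip and hang it by its arched handle on the hook at the side of the bench press, and let go of it. Then flip the press's safety catch fully over to the outside, and after that pull the press lever towards you and down all the way to its stop and hold it there: finish while still holding the lever down. Leave the bottles and glassware standing around where they are.

Things in the scene. Friction and masses are not known exactly. Their poses are not given: they have to be found in the camera images.
- press: Grey bench press, fixed, place and yaw differ each time; a bottle is clamped under its head. Base x +-110 mm, y -85 to +135, 20 mm high; head and cheeks up to 140 mm. Origin: on the table, z up. At yaw 0 its -x side faces the robot; catch on its +y side, hook on its -y side. Hook post 14 by 12 mm at (-20, -72), 168 mm high. Thin scrap chute ends at x -65 to -35, y -87, 90 to 100 mm high.
- hook_seat (a point): Top of the hook's bar, middle of its level part, 150 mm above the table, press frame (-20, -146, 150) mm, axes as the press. Round steel bar, 10 mm thick, along the press's -y from its post: slopes down at y -112 to -126, level to -166, turns up to its free end at y -178. A handle goes on by passing over the upturned end in the press's +y direction, then down.
- hook_tip (a point): Top of the hook's upturned free end, 171 mm above the table, press frame (-20, -178, 171) mm; 21 mm higher than hook_seat.
- pail: Steel scrap pail, loose, round, 84 mm wide, 50 mm tall, 0.14 to 0.28 kg. Origin: centre of underside. A rigid arched handle of 6 mm round bar rises from the rim at x = +-41 mm, in the pail's x-z plane, to a crown in the middle; on it an upright square wooden grip, 16 by 16 mm, sides along pail x and y, 114 to 156 mm above the underside. Hung, pail x lies along the press's x, either way round.
- pail_crown (a point): Underside of the middle of the arched handle, 107 mm above the pail's underside: comes to rest on hook_seat.
- pail_grip (a point): Point on the axis of the wooden grip, 140 mm above the pail's underside (16 mm below the grip's top, 27 mm above the handle's bar).
- catch_hinge (a point): Point on the safety catch's hinge axis, which runs along the press's x axis; press frame (32, 117, 160) mm, on top of a post on the press's +y side.
- catch_knob (a point): Centre of the safety catch's knob: black round bar 16 mm thick, 34 mm long along the press's x, on a steel stem (10 by 7 mm) 55 mm from the hinge axis. Catch on: the stem stands upright over the hinge. Flipping it off swings the knob away from the lever, to the press's +y and down.
- catch (a joint): Safety catch angle, rad: 0 = on (knob upright; a 78 mm steel blade reaches inward to the press's -y across the front of the lever's arm and blocks it); grows as the knob tips outward to +y; stop at 1.4 = off. Light friction: about 1.5 N at the knob, stays where it is left. Starts at 0 to 0.12.
- lever_hinge (a point): Point in the middle of the lever's hinge axis, which runs along the press's y axis; press frame (30, 0, 100) mm.
- lever_bar (a point): Centre of the lever's cross bar: black, round, 18 mm thick, 124 mm long along the press's y, on two flat steel arms at y = +-50 mm (90 mm free between them), 140 mm from the hinge axis. At rest 234 mm above the table and 41 mm behind (+x of) the hinge; at the stop 198 mm above the table and 100 mm in front (-x) of it.
- lever (a joint): Press lever angle, rad: 0 = at rest, leaning 0.3 back from upright (to the press's +x); grows as the bar is pulled to the press's -x (towards the robot) and down; stop at 1.1. A spring returns it to 0 when let go: about 3 N at the bar at rest, 8 N at the stop. With the catch on it moves no more than about 0.15.
- dropper_a: Bystander, to be left alone: amber glass dropper bottle with black rubber teat, 36 mm wide, 96 mm tall, standing; origin: centre of its underside.
- dropper_b: Bystander, to be left alone: amber glass dropper bottle with black rubber teat, 36 mm wide, 96 mm tall, standing; origin: centre of its underside.
- dropper_c: Bystander, to be left alone: amber glass dropper bottle with black rubber teat, 36 mm wide, 96 mm tall, standing; origin: centre of its underside.
- flacon_a: Bystander, to be left alone: square clear glass perfume flacon with a glass stopper, 42 mm wide, 82 mm tall, standing; origin: centre of its underside.
- flacon_b: Bystander, to be left alone: square clear glass perfume flacon with a glass stopper, 42 mm wide, 82 mm tall, standing; origin: centre of its underside.
- beaker: Bystander, to be left alone: open glass cup, 60 mm wide, 70 mm tall; origin: centre of its underside.
- jar: Bystander, to be left alone: glass jar with a wooden lid, 60 mm wide, 75 mm tall; origin: centre of its underside.
Not all that is in view belongs to the job. There is more than one size of the pail; the job needs the larger.

How it is judged (in metres and radians):
On the way, in this order (a step that is already met when the one before it is completed fails the run):
1. the pail hangs still by its handle on the press's hook, let go (distance between pail_crown and hook_seat below 0.03 m and height (world z) of pail above 0.03 m and contact force between pail and press above 0.5 N and angle between pail's own z axis and vertical below 0.3 rad and contact force between pail and the fingers below 0.1 N and contact force between pail and the arm below 0.1 N and linear speed of pail below 0.08 m/s and value of joint catch below 0.8 rad), for 0.3 s.
2. the safety catch is flipped fully off, the lever still at rest (value of joint catch above 1.1 rad and value of joint lever below 0.2 rad), for 0.1 s.
3. the lever is pulled down to its stop (value of joint lever above 1 rad), for 0.2 s.
At the end, for the whole second after the job is handed in: The pail hangs free and still on the hook (handle crown within 30 mm of the seat, tilt under 0.3 rad, carried by the press, untouched by the robot); the catch is off (over 1.1 of 1.4 rad); the robot still holds the lever at its stop (over 1.0 of 1.1 rad, force over 2 N) (distance between pail_crown and hook_seat below 0.03 m and height (world z) of pail above 0.03 m and contact force between pail and press above 0.5 N and angle between pail's own z axis and vertical below 0.3 rad and contact force between pail and the fingers below 0.1 N and contact force between pail and the arm below 0.1 N and linear speed of pail below 0.08 m/s and value of joint catch above 1.1 rad and value of joint lever above 1 rad and (contact force between lever and the fingers above 2 N or contact force between lever and the arm above 2 N)); the arm keeps its last pose, push and grip.
It fails at once if the lever is forced past the catch (value of joint lever above 0.3 rad and value of joint catch below 0.8 rad).
It fails at once if a bystander is moved more than 30 mm or knocked over (distance of any of dropper_a, dropper_b, dropper_c, flacon_a, flacon_b, beaker, jar from where it was at the start of the episode above 0.03 m or angle between any of dropper_a, dropper_b, dropper_c, flacon_a, flacon_b, beaker, jar's own z axis and vertical above 0.5 rad).
It also fails if it takes over 72 s, if anything falls off the work surface, if the arm or the gripper's body presses on something with over 40 N, if the wrist force passes 120 N, or if a joint passes its speed limit or range.

## Working session

There is one attempt and no reset: what is moved stays moved. The work goes in short steps, Python scripts to look and compute and a tool call to move; the robot and the scene stay as the last step left them, time stands still between calls to the robot, and variables do not carry over. Pictures are saved under pics/ and viewed, at most 10 in all, crops included, and the job is handed in when it is done.

Besides the shell and the picture viewer there is one more tool, called as a command line: name --pt "numbers of a row" for each row, then --argument value for the rest. arm_command: Moves the arm, as the interface text tells. Its arguments: {"type":"object","properties":{"deltas":{"type":"array"}},"required":["deltas"]}

```bash
mkdir -p pics; ls; cat > h.py <<'E'
import numpy as np, cv2
from station import sense, capture, finish_job, tip_reach
def K(c):
    f=240/np.tan(np.radians(c['fovy'])/2); return np.array([[f,0,c['cx']],[0,f,c['cy']],[0,0,1.]])
def RT(c): return cv2.Rodrigues(np.array(c['rvec'],float))[0], np.array(c['tvec'],float).reshape(3)
def ray(c,u,v):
    R,t=RT(c); d=R.T@np.linalg.inv(K(c))@np.array([u,v,1.]); return -R.T@t, d/np.linalg.norm(d)
def onz(c,u,v,z):
    o,d=ray(c,u,v); return o+d*(z-o[2])/d[2]
def proj(c,p):
    R,t=RT(c); q=K(c)@(R@np.array(p,float)+t); return q[:2]/q[2]
def tri(*rs):
    A=np.zeros((3,3));b=np.zeros(3)
    for o,d in rs:
        P=np.eye(3)-np.outer(d,d);A+=P;b+=P@o
    x=np.linalg.solve(A,b); return x,[np.linalg.norm((np.eye(3)-np.outer(d,d))@(x-o)) for o,d in rs]
E
python3 - <<'E'
from h import *
import pickle
for n in ('scene','side'):
    c=capture(n); cv2.imwrite(f'pics/{n}0.png',c['pixels']); pickle.dump(c,open(n+'0.pkl','wb'))
    o,d=ray(c,320,240); print(n,c['fovy'],c['cx'],c['cy'],o.round(3),d.round(3))
s=sense(); print(tip_reach, s)
E
```

```text
pics
scene 55.08887991994631 323.60409563332416 235.04808452134796 [ 0.939 -0.622  0.958] [-0.391  0.56  -0.73 ]
side 49.22496160112723 313.9743565835613 246.33411358049412 [-0.031  0.867  0.799] [ 0.424 -0.735 -0.529]
0.019 {'time_s': 0.1, 'joints': array([ 1.48144314e+01,  2.20870135e+01,  3.87809114e-01, -2.53840631e-02,
       -6.84103758e+01, -1.48156541e+01]), 'joint_velocities': array([-0.03777977, -0.10976661,  0.12733488,  0.03187171,  0.01822969,
        0.05947846]), 'effort': array([ 1.65357815e-04, -3.91689312e+01,  1.87934643e+01,  4.23187181e+00,
        1.34990664e-02, -6.93199490e-05]), 'tcp_pos': array([ 6.24450055e-01, -5.06053901e-06,  2.12663264e-01]), 'ee_rot': array([[-1.84664376e-04, -9.99998073e-01, -1.95425935e-03],
       [-9.99999979e-01,  1.84842070e-04, -9.07461494e-05],
       [ 9.11072039e-05,  1.95424255e-03, -9.99998086e-01]]), 'wrist_force': array([ 0.98089369, -0.11180653, -0.1963481 ]), 'moment': array([ 0.01025206,  0.02369254, -0.01429243]), 'gripper_force': 0.0, 'gripper_width': 1.007334622217783}
```

View pics/scene0.png

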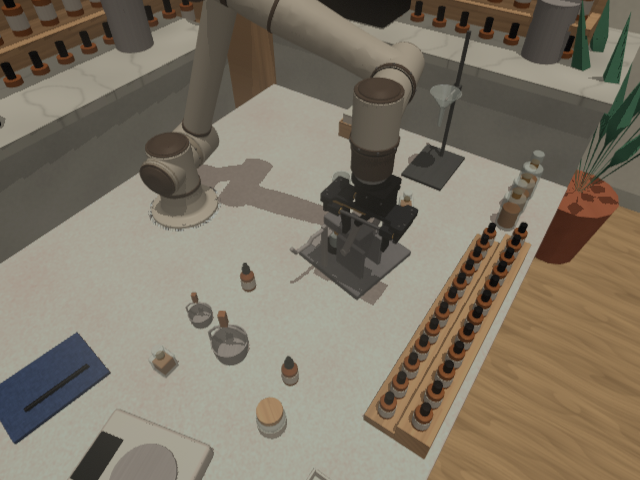

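View pics/side0.png

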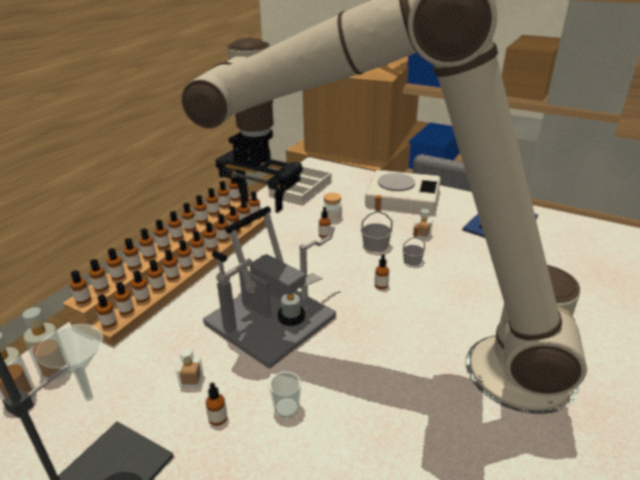

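The scene view shows the large pail at about (229,340) with its grip at (222,318), and the press base around (355,255). In the side view the grip is at (378,203), and the press, with its hook pointing right, is around (270,310). I'll enlarge both.

```bash
python3 - <<'E'
import cv2
a=cv2.imread('pics/side0.png')[180:370,190:440]; cv2.imwrite('pics/side0c.png',cv2.resize(a,None,fx=3.16,fy=3.16,interpolation=cv2.INTER_CUBIC)[:600,:800])
a=cv2.imread('pics/scene0.png')[180:380,170:430]; cv2.imwrite('pics/scene0c.png',cv2.resize(a,None,fx=3,fy=3,interpolation=cv2.INTER_CUBIC))
E
```

```text
(no output)
```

View pics/side0c.png

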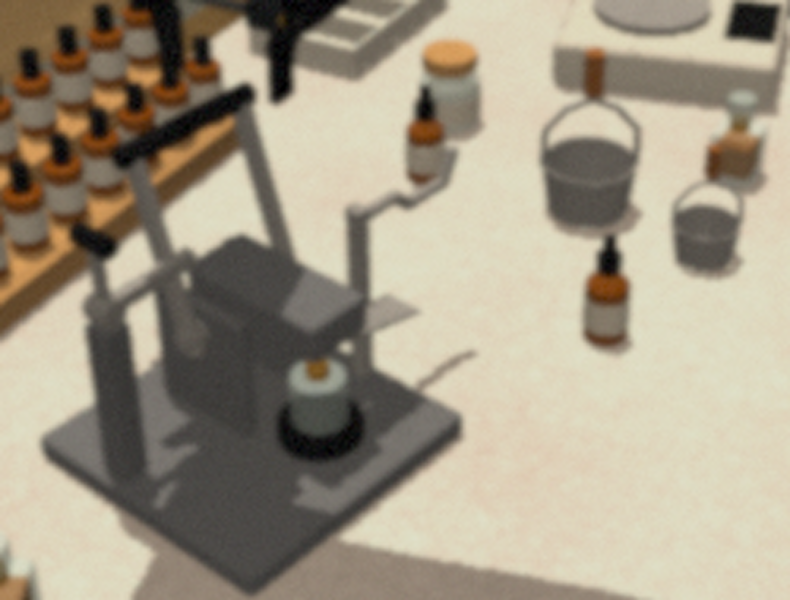

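View pics/scene0c.png

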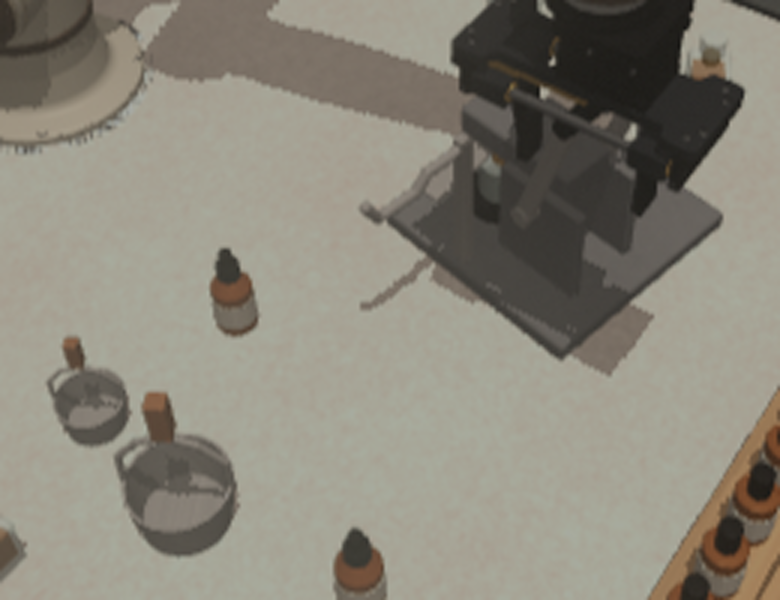

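The enlargements show the base corners, hook tip, lever bar, catch knob, and the pail's grip and handle feet. I'll fit the press pose to those points and triangulate the pail.

```bash
python3 - <<'E'
from h import *
import pickle
from scipy.optimize import least_squares
A=pickle.load(open('scene0.pkl','rb'));B=pickle.load(open('side0.pkl','rb'))
s=lambda u,v:(u/3.16+190-.3,v/3.16+180-.3)
c=lambda u,v:(u/3+170-.3,v/3+180-.3)
obs=[(B,s(44,440),(.11,.135,.02)),(B,s(250,577),(-.11,.135,.02)),(B,s(462,416),(-.11,-.085,.02)),
(A,c(562,343),(.11,-.085,.02)),(A,c(720,213),(.11,.135,.02)),(A,c(388,213),(-.11,-.085,.02)),
(B,s(453,155),(-.02,-.178,.171)),(A,c(367,207),(-.02,-.178,.171)),
(B,s(186,125),(.071,0,.234)),(B,s(94,239),(.032,.117,.215))]
def W(p,q):
    a=p[2];return np.array([p[0]+np.cos(a)*q[0]-np.sin(a)*q[1],p[1]+np.sin(a)*q[0]+np.cos(a)*q[1],q[2]])
f=lambda p:np.concatenate([proj(k,W(p,q))-uv for k,uv,q in obs])
r=least_squares(f,[.65,.05,0],loss='soft_l1');p=r.x;print(p,np.degrees(p[2]));print(f(p).reshape(-1,2).round(1).tolist())
np.save('press.npy',p)
for n,q in dict(seat=(-.02,-.146,.15),tip=(-.02,-.178,.171),knob=(.032,.117,.215),bar=(.071,0,.234),barend=(-.07,0,.198)).items(): print(n,W(p,q).round(4))
# pail
g,e=tri(ray(B,*s(595,53)),ray(A,*c(156,397)));print('griptop',g.round(4),e)
print('feet side',[onz(B,*s(u,v),.05).round(4) for u,v in((545,158),(636,162))])
print('feet scene',[onz(A,*c(u,v),.05).round(4) for u,v in((121,475),(233,487))])
hsv=cv2.cvtColor(B['pixels'],cv2.COLOR_BGR2HSV)
for n,K_,uvs in (('A',A,{'dropnear':c(235,325),'drop2':c(360,600),'flacon':(163,368),'jar':(271,428)}),('B',B,{'dropnear':s(607,340),'drop2':s(424,175),'jar':s(448,130),'flacon':s(738,175),'drop3':(217,420),'flac2':(190,380),'beaker':(287,408)})):
    for k,uv in uvs.items(): print(n,k,onz(K_,*uv,0).round(3))
E
```

```text
[ 0.53191772  0.09602391 -0.19546502] -11.199320890287728
[[-2.3, -1.0], [0.1, 0.9], [0.9, -0.9], [0.1, 2.2], [1.9, -0.5], [-1.2, -1.1], [-0.5, -2.9], [-0.4, -1.0], [-0.0, 0.0], [0.3, 0.4]]
seat [ 0.4839 -0.0433  0.15  ]
tip [ 0.4777 -0.0747  0.171 ]
knob [0.586  0.2046 0.215 ]
bar [0.6016 0.0822 0.234 ]
barend [0.4633 0.1096 0.198 ]
griptop [ 0.4572 -0.2903  0.1559] [np.float64(3.5310111657010446e-05), np.float64(3.5310111657061736e-05)]
feet side [array([ 0.4933, -0.2764,  0.05  ]), array([ 0.4205, -0.3081,  0.05  ])]
feet scene [array([ 0.4199, -0.3129,  0.05  ]), array([ 0.4961, -0.2735,  0.05  ])]
A dropnear [ 0.369 -0.132 -0.   ]
A drop2 [ 0.611 -0.274  0.   ]
A flacon [ 0.358 -0.412  0.   ]
A jar [ 0.643 -0.38   0.   ]
B dropnear [ 0.363 -0.122  0.   ]
B drop2 [ 0.613 -0.272  0.   ]
B jar [ 0.633 -0.356  0.   ]
B flacon [ 0.359 -0.41   0.   ]
B drop3 [0.465 0.402 0.   ]
B flac2 [0.577 0.351 0.   ]
B beaker [0.366 0.315 0.   ]
```

Side and scene views agree. The pail is at (0.457,-0.291) with its handle at about 25.5°. The press is at (0.532,0.096) with yaw -11.2°. Moving above the pail.

arm_command --pt "0 0 0 4 0 -2 -1" --pt "0 0 -0.2 12 5 -2.6 -1" --pt "0 0 -0.445 29.1 16.8 -2.6 -1" --pt "0 0 -0.445 29.1 16.8 -2.6 -1" --pt "0 0 -0.445 29.1 16.8 -2.6 -1" --pt "0 0 -0.445 29.1 16.8 -2.6 -1" --pt "0 0 -0.445 29.1 16.8 -2.6 -1" --pt "0 0 -0.445 29.1 16.8 -2.6 -1"

```text
time_s: 0.77
tcp_pos: [0.4626, -0.2814, 0.2392]
ee_rot: [[0.431, -0.902, -0.001], [-0.902, -0.431, 0.0], [-0.001, 0.0, -1.0]]
wrist_force: [0.8, -0.6, 0.4]
gripper_width: 1.0
gripper_force: 0.0
```

arm_command --pt "0 0 0 0 0 0 -1" --pt "0 0 0 0 0 0 -1" --pt "0 0 0 0 0 0 -1"

```text
time_s: 1.02
tcp_pos: [0.4641, -0.2802, 0.2392]
ee_rot: [[0.43, -0.903, -0.0], [-0.903, -0.43, 0.0], [-0.0, 0.0, -1.0]]
wrist_force: [0.4, 0.1, -0.1]
gripper_width: 1.002
gripper_force: 0.0
```

```bash
python3 - <<'E'
from h import *
s=sense();print(s['time_s'],s['tcp_pos'],s['ee_rot'].round(4).tolist())
c=capture('wrist');cv2.imwrite('pics/w1.png',c['pixels']);print(c['cx'],c['cy'],proj(c,[.457,-.291,.156]),proj(c,[.457,-.291,.0]))
hsv=cv2.cvtColor(c['pixels'],cv2.COLOR_BGR2HSV)
E
```

```text
1.0167 [ 0.46409834 -0.28017595  0.23917569] [[0.4297, -0.903, -0.0002], [-0.903, -0.4297, 0.0004], [-0.0005, 0.0, -1.0]]
318.6782229386482 240.36358032035307 [336.22881744 232.59877216] [329.86315943 191.66595361]
```

View pics/w1.png

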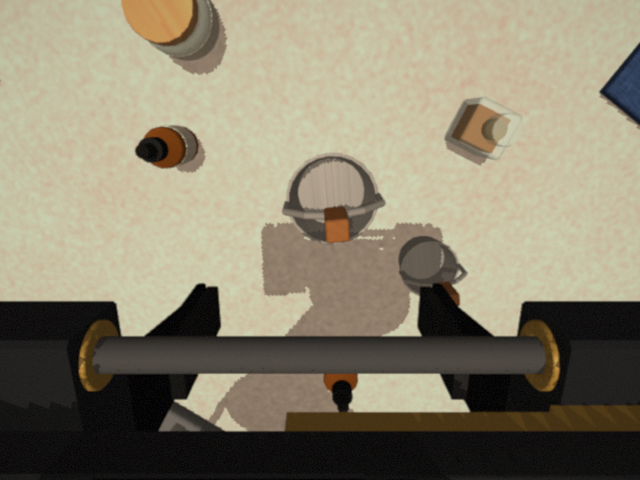

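The wrist view shows the grip top at (337,232), exactly as predicted. The small pail's grip at (450,293) is near the right finger, so I'll check its height and the handle yaw.

```bash
python3 - <<'E'
from h import *
import pickle
A=pickle.load(open('scene0.pkl','rb'));B=pickle.load(open('side0.pkl','rb'));c=capture('wrist')
s=lambda u,v:(u/3.16+189.7,v/3.16+179.7)
q=lambda u,v:(u/3+169.7,v/3+179.7)
print('small grip top',tri(ray(A,*q(72,340)),ray(c,450,287)), tri(ray(A,*q(72,340)),ray(B,*s(713,147))))
a,b=onz(c,287,208,.05),onz(c,382,201,.05);d=b-a;print(a,b,np.degrees(np.arctan2(d[1],d[0])),np.linalg.norm(d))
print(onz(c,337.5,232,.156)) 
se=sense();R=se['ee_rot'];dw=onz(c,337,232,.156)-se['tcp_pos'];print(R.T@dw*100)
E
```

```text
small grip top (array([ 0.37073277, -0.28781217,  0.1531327 ]), [np.float64(0.001388509668346272), np.float64(0.0013885096683462902)]) (array([ 0.33987125, -0.26830851,  0.10827892]), [np.float64(0.00029105387783529484), np.float64(0.00029105387783533035)])
[ 0.49086713 -0.26753211  0.05      ] [ 0.4164231  -0.31026945  0.05      ] -150.1404300529231 0.08583935011239355
[ 0.45691361 -0.29119625  0.156     ]
[0.7328276  1.19283086 8.31402985]
```

arm_command --pt "0 0 -0.04 0.7 1.2 1 -1" --pt "0 0 -0.04 0.7 1.2 5 -1" --pt "0 0 -0.04 0.7 1.2 9.8 -1" --pt "0 0 -0.04 0.7 1.2 9.8 -1" --pt "0 0 -0.04 0.7 1.2 9.8 -1" --pt "0 0 -0.04 0.7 1.2 9.8 1" --pt "0 0 -0.04 0.7 1.2 9.8 1" --pt "0 0 -0.04 0.7 1.2 9.8 1"

```text
time_s: 1.78
tcp_pos: [0.4583, -0.292, 0.1439]
ee_rot: [[0.467, -0.884, 0.005], [-0.884, -0.467, -0.002], [0.004, -0.003, -1.0]]
wrist_force: [-1.5, -0.8, 0.3]
gripper_width: 0.855
gripper_force: 0.0
```

arm_command --pt "0 0 0 0 0 0 1" --pt "0 0 0 0 0 0 1" --pt "0 0 0 0 0 0 1" --pt "0 0 0 0 0 0 1" --pt "0 0 0 0 0 0 1" --pt "0 0 0 0 0 0 1"

```text
time_s: 2.28
tcp_pos: [0.4564, -0.2917, 0.1415]
ee_rot: [[0.466, -0.885, 0.0], [-0.885, -0.466, -0.0], [0.0, -0.0, -1.0]]
wrist_force: [0.0, 0.5, 0.2]
gripper_width: 0.407
gripper_force: 0.0
```

arm_command --pt "0 0 0 0 0 0 1" --pt "0 0 0 0 0 0 1" --pt "0 0 0 0 0 0 1" --pt "0 0 0 0 0 0 1" --pt "0 0 0 0 0 0 1" --pt "0 0 0 0 0 0 1"

```text
time_s: 2.78
tcp_pos: [0.4565, -0.2916, 0.1414]
ee_rot: [[0.466, -0.885, -0.0], [-0.885, -0.466, 0.0], [-0.0, 0.0, -1.0]]
wrist_force: [-0.5, -0.7, -0.5]
gripper_width: 0.174
gripper_force: 30.0
```

arm_command --pt "0 0 0 0 0 0 1" --pt "0 0 0 0 0 -1 1" --pt "0 0 0 0 0 -3 1" --pt "0 0 0 0 0 -6 1" --pt "0 0 0 0 0 -9 1" --pt "0 0 0 0 0 -12 1" --pt "0 0 0 0 0 -12 1" --pt "0 0 0 0 0 -12 1"

```text
time_s: 3.45
tcp_pos: [0.4572, -0.2919, 0.2639]
ee_rot: [[0.466, -0.885, 0.005], [-0.885, -0.466, -0.001], [0.003, -0.004, -1.0]]
wrist_force: [-1.0, -0.3, -2.3]
gripper_width: 0.175
gripper_force: 30.0
```

arm_command --pt "0 0 0.1 -2 -1.2 0 1" --pt "0 0 0.2 -5 -3 0 1" --pt "0 0 0.3 -8 -5 0 1" --pt "0 0 0.4 -11 -6.8 0 1" --pt "0 0 0.5 -14.2 -8.7 0 1" --pt "0 0 0.6 -14.2 -8.7 0 1" --pt "0 0 0.681 -14.2 -8.7 0 1" --pt "0 0 0.681 -14.2 -8.7 0 1"

```text
time_s: 4.12
tcp_pos: [0.4661, -0.1245, 0.2601]
ee_rot: [[-0.194, -0.981, -0.003], [-0.981, 0.194, 0.0], [0.0, 0.003, -1.0]]
wrist_force: [0.0, -0.4, -1.6]
gripper_width: 0.174
gripper_force: 30.0
```

arm_command --pt "0 0 0 0 0 0 1" --pt "0 0 0 0 0 0 1" --pt "0 0 0 0 0 0 1"

```text
time_s: 4.37
tcp_pos: [0.4669, -0.1259, 0.2609]
ee_rot: [[-0.195, -0.981, -0.001], [-0.981, 0.195, 0.0], [0.0, 0.001, -1.0]]
wrist_force: [-0.3, -0.0, -2.6]
gripper_width: 0.175
gripper_force: 30.0
```

```bash
python3 - <<'E'
from h import *
s=sense();print(s['time_s'],s['tcp_pos'],s['ee_rot'].round(4).tolist())
a=capture('scene');b=capture('side')
for n,c in(('a',a),('b',b)):
    u,v=proj(c,s['tcp_pos']-[0,0,.05]).astype(int);print(n,u,v)
    u=np.clip(u,100,540);v=np.clip(v,75,405);globals()['o'+n]=(u-100,v-75)
    globals()['i'+n]=cv2.resize(c['pixels'][v-75:v+75,u-100:u+100],None,fx=4,fy=4,interpolation=cv2.INTER_CUBIC)
print(oa,ob)
cv2.imwrite('pics/h1.png',cv2.resize(np.vstack([ia[:,:],ib])[:, :],(533*1,800))[:1,:1] if 0 else cv2.resize(np.hstack([ia,ib]),(800,300)))
cv2.imwrite('pics/h1b.png',ib);cv2.imwrite('pics/h1a.png',ia)
E
```

```text
4.3667 [ 0.46685042 -0.12586608  0.26093747] [[-0.1946, -0.9809, -0.0011], [-0.9809, 0.1946, 0.0001], [0.0001, 0.0011, -1.0]]
a 272 247
b 346 202
(np.int64(172), np.int64(172)) (np.int64(246), np.int64(127))
```

View pics/h1b.png

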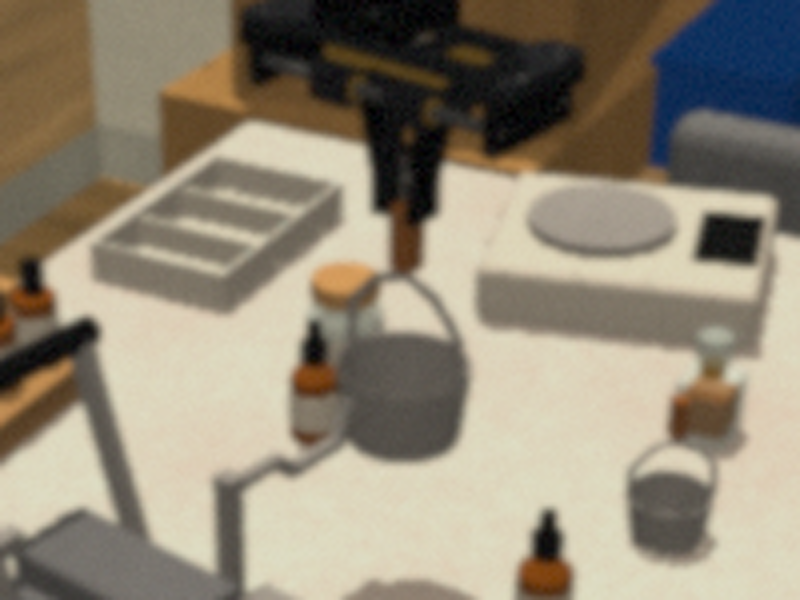

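View pics/h1a.png

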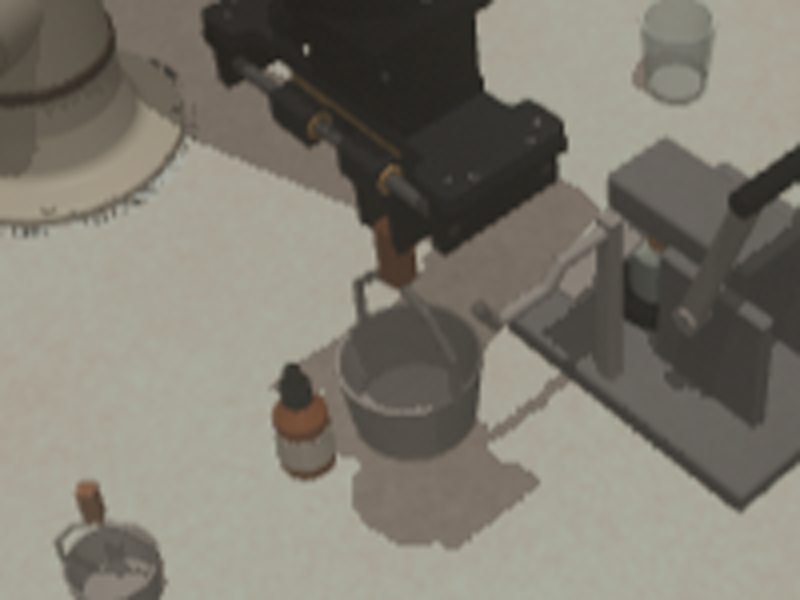

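Views show the pail hanging upright from the gripper, with the crown at about (346,196) in the side view and the hook tip at about (293,249) in the scene view. I'll lower beside the hook and check the offset.

arm_command --pt "0 0 0 1 0 0 1" --pt "0 0 0 1 0 2 1" --pt "0 0 0 1 0 4.2 1" --pt "0 0 0 1 0 4.2 1" --pt "0 0 0 1 0 4.2 1"

```text
time_s: 4.88
tcp_pos: [0.4645, -0.136, 0.2189]
ee_rot: [[-0.195, -0.981, -0.003], [-0.981, 0.195, -0.001], [0.001, 0.003, -1.0]]
wrist_force: [0.6, -0.8, -1.2]
gripper_width: 0.173
gripper_force: 30.0
```

```bash
python3 - <<'E'
from h import *
b=capture('side');a=capture('scene')
p0=np.array([.46685,-.12587,.2609])
print('crown pred side',proj(b,p0-[0,0,.0345]),'obs 346 196; scene',proj(a,p0-[0,0,.0345]),'obs',172+395/4,172+281/4)
p=np.load('press.npy');R=np.array([[np.cos(p[2]),-np.sin(p[2])],[np.sin(p[2]),np.cos(p[2])]])
t=p[:2]+R@[-.02,-.178];print('tip scene',proj(a,[*t,.171]),'obs',172+482/4,172+306/4, proj(a,[*t,.166]))
s=sense();print(s['tcp_pos'],R.T@(s['tcp_pos'][:2]-p[:2]))
E
```

```text
crown pred side [346.9632891 197.1412153] obs 346 196; scene [272.08916568 242.89991964] obs 270.75 242.25
tip scene [291.63335469 247.66139863] obs 292.5 248.5 [291.74267512 249.11128628]
[ 0.46610577 -0.13587165  0.22078781] [-0.01951933 -0.24026185]
```

arm_command --pt "0 0 0 -1.5 0 0.2 1" --pt "0 0 0 -3 0 0.2 1" --pt "0 0 0 -5 0 0.2 1" --pt "0 0 0 -7 0 0.2 1" --pt "0 0 0 -9.4 0 0.2 1" --pt "0 0 0 -9.4 0 0.2 1" --pt "0 0 0 -9.4 0 0.2 1"

```text
time_s: 5.57
tcp_pos: [0.4845, -0.0423, 0.2189]
ee_rot: [[-0.192, -0.981, 0.003], [-0.981, 0.192, -0.0], [-0.0, -0.002, -1.0]]
wrist_force: [-0.7, -0.4, -1.8]
gripper_width: 0.173
gripper_force: 30.0
```

arm_command --pt "0 0 0 0 0 1 1" --pt "0 0 0 0 0 2 1" --pt "0 0 0 0 0 2.8 1" --pt "0 0 0 0 0 3.2 1" --pt "0 0 0 0 0 3.2 1" --pt "0 0 0 0 0 3.2 1"

```text
time_s: 6.07
tcp_pos: [0.4831, -0.0436, 0.1849]
ee_rot: [[-0.195, -0.981, -0.002], [-0.981, 0.195, -0.0], [0.001, 0.001, -1.0]]
wrist_force: [-0.5, -0.6, -1.8]
gripper_width: 0.177
gripper_force: 30.0
```

arm_command --pt "0 0 0 0 0 0.1 1" --pt "0 0 0 0 0 0.2 1" --pt "0 0 0 0 0 0.2 1"

```text
time_s: 6.32
tcp_pos: [0.4838, -0.0434, 0.1845]
ee_rot: [[-0.194, -0.981, 0.001], [-0.981, 0.194, -0.001], [0.001, -0.001, -1.0]]
wrist_force: [-2.9, 0.2, 5.3]
gripper_width: 0.178
gripper_force: 30.0
```

```bash
python3 - <<'E'
from h import *
s=sense();print(s['tcp_pos'],s['wrist_force'])
b=capture('side')
o=b['pixels'][130:280,230:430];cv2.imwrite('pics/h2.png',cv2.resize(o,None,fx=4,fy=4,interpolation=cv2.INTER_CUBIC))
E
```

```text
[ 0.48375724 -0.04344756  0.18448955] [-2.88033754  0.15621715  5.26548482]
```

View pics/h2.png

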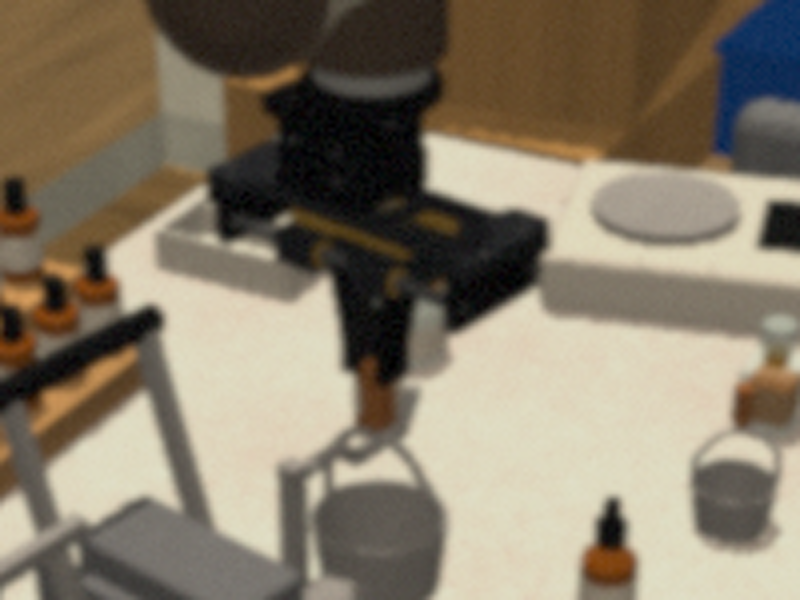

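The picture shows the handle crown seated on the hook's level part at about (360,440) in the crop, and an upward contact force is present. Releasing.

arm_command --pt "0 0 0 0 0 0 -0.4" --pt "0 0 0 0 0 0 -0.4" --pt "0 0 0 0 0 0 -0.4" --pt "0 0 0 0 0 0 -0.4" --pt "0 0 0 0 0 0 -0.4" --pt "0 0 0 0 0 0 -0.4" --pt "0 0 0 0 0 0 -0.4" --pt "0 0 0 0 0 0 -0.4"

```text
time_s: 7.03
tcp_pos: [0.4836, -0.0431, 0.1834]
ee_rot: [[-0.195, -0.981, -0.0], [-0.981, 0.195, -0.0], [0.0, 0.0, -1.0]]
wrist_force: [0.7, -1.1, -0.2]
gripper_width: 0.661
gripper_force: 0.0
```

arm_command --pt "0 0 0 0 0 0 -0.4" --pt "0 0 0 0 0 -2 -0.4" --pt "0 0 0 0 0 -4 -0.4" --pt "0 0 0 0 0 -7 -0.4" --pt "0 0 0 0 0 -11 -0.4" --pt "0 0 0 0 0 -14 -0.4" --pt "0 0 0 0 0 -14 -0.4" --pt "0 0 0 0 0 -14 -0.4"

```text
time_s: 7.7
tcp_pos: [0.4843, -0.0428, 0.3253]
ee_rot: [[-0.195, -0.981, 0.005], [-0.981, 0.195, 0.001], [-0.002, -0.004, -1.0]]
wrist_force: [-0.4, 0.1, -1.8]
gripper_width: 0.703
gripper_force: 0.0
```

arm_command --pt "0 0 0 -3 -0.7 0 1" --pt "0 0 0 -7 -1.6 0 1" --pt "0 0 0 -11 -2.4 0 1" --pt "0 0 0 -15 -3.3 0 1" --pt "0 0 0 -19 -4.2 0 1" --pt "0 0 0 -23.2 -5.2 0 1" --pt "0 0 0 -23.2 -5.2 0 1" --pt "0 0 0 -23.2 -5.2 0 1"

```text
time_s: 8.37
tcp_pos: [0.5795, 0.1763, 0.3198]
ee_rot: [[-0.192, -0.981, -0.005], [-0.981, 0.192, -0.002], [0.003, 0.005, -1.0]]
wrist_force: [-0.3, -0.1, 0.6]
gripper_width: 0.179
gripper_force: 0.0
```

arm_command --pt "0 0 0 0 0 0 1" --pt "0 0 0 0 0 0 1" --pt "0 0 0 0 0 0 1" --pt "0 0 0 0 0 0 1"

```text
time_s: 8.7
tcp_pos: [0.5794, 0.1732, 0.324]
ee_rot: [[-0.196, -0.981, 0.001], [-0.981, 0.196, 0.0], [-0.001, -0.0, -1.0]]
wrist_force: [-0.3, 0.2, 0.1]
gripper_width: 0.011
gripper_force: 0.0
```

```bash
python3 - <<'E'
from h import *
p=np.load('press.npy');R=np.array([[np.cos(p[2]),-np.sin(p[2])],[np.sin(p[2]),np.cos(p[2])]])
s=sense();print(s['tcp_pos'],s['gripper_width'],R.T@(s['tcp_pos'][:2]-p[:2]))
b=capture('side');i=b['pixels'][150:330,190:430].copy()
i=cv2.resize(i,None,fx=3.3,fy=3.3,interpolation=cv2.INTER_CUBIC)
for n,q in dict(knob=(.032,.117,.215),hinge=(.032,.117,.16),bar=(.071,0,.234)).items():
    w=[*(p[:2]+R@q[:2]),q[2]];print(n,proj(b,w),(proj(b,w)-[190,150])*3.3)
cv2.imwrite('pics/k1.png',i)
E
```

```text
[0.57942255 0.1732053  0.3239884 ] 0.010905095420538625 [0.03160984 0.08493818]
knob [219.75349039 255.69319122] [ 98.18651827 348.78753104]
hinge [222.7849034  277.70426968] [108.19018123 421.42408993]
bar [248.55668529 219.29906578] [193.23706145 228.68691708]
```

View pics/k1.png

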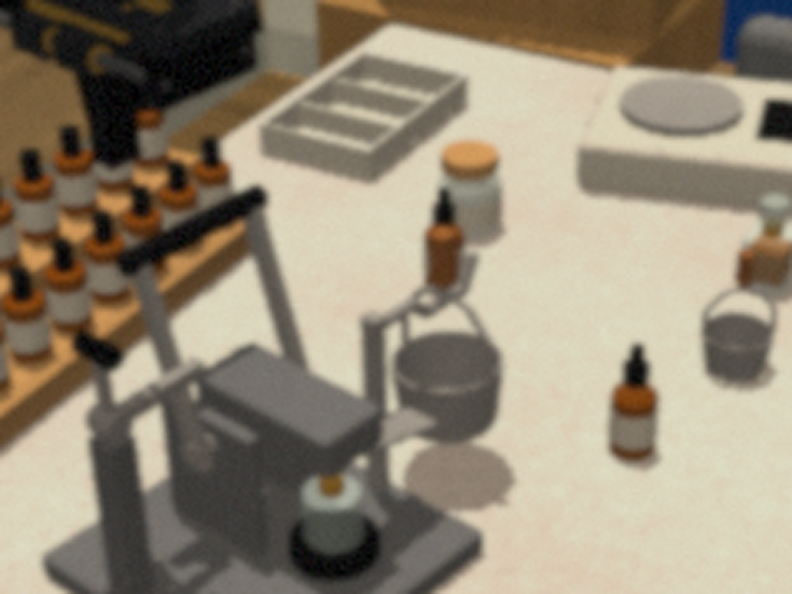

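The pail hangs free on the hook at (440,380). The knob is at (98,350), as predicted. Descending between the lever bar and the knob.

arm_command --pt "0 0 0 0 0 3 1" --pt "0 0 0 0 0 6 1" --pt "0 0 0 0 0 9 1" --pt "0 0 0 0 0 10 1" --pt "0 0 0 0 0 10 1" --pt "0 0 0 0 0 10 1"

```text
time_s: 9.25
tcp_pos: [0.5804, 0.1741, 0.2246]
ee_rot: [[-0.195, -0.981, 0.002], [-0.981, 0.195, -0.0], [0.0, -0.002, -1.0]]
wrist_force: [0.3, -0.2, 0.6]
gripper_width: 0.006
gripper_force: 0.0
```

arm_command --pt "0 0 0 -1 0 0.1 1" --pt "0 0 0 -2 0 0.2 1" --pt "0 0 0 -3 0 0.3 1" --pt "0 0 0 -4.5 0 0.5 1" --pt "0 0 0 -5.3 0 0.6 1" --pt "0 0 0 -5.9 0 0.7 1" --pt "0 0 0 -5.9 0 0.7 1"

```text
time_s: 9.83
tcp_pos: [0.5913, 0.2339, 0.2157]
ee_rot: [[-0.193, -0.981, -0.001], [-0.981, 0.193, -0.0], [0.0, 0.001, -1.0]]
wrist_force: [0.0, 0.0, 0.6]
gripper_width: 0.004
gripper_force: 0.0
```

arm_command --pt "0 0 0 -0.5 0 0.5 1" --pt "0 0 0 -1.1 0 1.1 1" --pt "0 0 0 -1.4 0 1.6 1" --pt "0 0 0 -1.6 0 2.15 1" --pt "0 0 0 -1.8 0 2.3 1" --pt "0 0 0 -1.8 0 2.3 1"

```text
time_s: 10.33
tcp_pos: [0.5944, 0.2499, 0.1924]
ee_rot: [[-0.195, -0.981, -0.001], [-0.981, 0.195, -0.001], [0.001, 0.001, -1.0]]
wrist_force: [0.1, 0.3, 0.4]
gripper_width: 0.006
gripper_force: 0.0
```

```bash
python3 - <<'E'
from h import *
p=np.load('press.npy');R=np.array([[np.cos(p[2]),-np.sin(p[2])],[np.sin(p[2]),np.cos(p[2])]])
s=sense();print(s['tcp_pos'],s['wrist_force'],R.T@(s['tcp_pos'][:2]-p[:2]))
E
```

```text
[0.59442226 0.24985029 0.19241686] [0.06766877 0.28699714 0.42707299] [0.03143772 0.16303693]
```

arm_command --pt "0 0 0 0 0 -3 1" --pt "0 0 0 0 0 -7 1" --pt "0 0 0 0 0 -11 1" --pt "0 0 0 0 0 -15 1" --pt "0 0 0 0 0 -15 1" --pt "0 0 0 0 0 -15 1"

```text
time_s: 10.83
tcp_pos: [0.5957, 0.2502, 0.3474]
ee_rot: [[-0.195, -0.981, 0.007], [-0.981, 0.195, 0.004], [-0.006, -0.006, -1.0]]
wrist_force: [0.7, 1.2, -0.6]
gripper_width: 0.005
gripper_force: 0.0
```

```bash
python3 - <<'E'
from h import *
p=np.load('press.npy');R=np.array([[np.cos(p[2]),-np.sin(p[2])],[np.sin(p[2]),np.cos(p[2])]])
for nm in('side','scene'):
    b=capture(nm);g=b['pixels'].max(2)
    for th in np.arange(.0,1.5,.2):
        ps=[]
        for dx in(-.012,0,.012):
            q=R@[.032+dx,.117+.055*np.sin(th)]+p[:2];u,v=proj(b,[*q,.16+.055*np.cos(th)]).round().astype(int)
            ps.append(int(g[v-1:v+2,u-1:u+2].mean()))
        print(nm,th.round(1),u,v,ps)
b=capture('side');cv2.imwrite('pics/k2.png',cv2.resize(b['pixels'][200:340,170:350],None,fx=4,fy=4,interpolation=cv2.INTER_CUBIC))
E
```

```text
side 0.0 216 254 [21, 20, 21]
side 0.2 212 256 [70, 55, 127]
side 0.4 208 260 [104, 96, 171]
side 0.6 204 264 [152, 96, 164]
side 0.8 202 269 [190, 99, 98]
side 1.0 199 274 [220, 143, 96]
side 1.2 198 279 [220, 218, 123]
side 1.4 198 284 [220, 220, 217]
scene 0.0 397 187 [40, 40, 39]
scene 0.2 399 186 [93, 66, 72]
scene 0.4 402 185 [158, 143, 159]
scene 0.6 404 185 [160, 158, 160]
scene 0.8 406 185 [160, 160, 160]
scene 1.0 407 187 [160, 160, 160]
scene 1.2 408 189 [148, 160, 158]
scene 1.4 408 191 [143, 159, 158]
```

```bash
python3 - <<'E'
from h import *
import pickle
s=sense();print(s['tcp_pos'])
C={}
for nm in('side','scene'):
    b=capture(nm);C[nm]=b
    print(nm,'tip proj',proj(b,s['tcp_pos']-[0,0,.019]),'tcp+50',proj(b,s['tcp_pos']+[0,0,.05]))
    m=(b['pixels'].max(2)<60).astype(np.uint8);n,l,st,ce=cv2.connectedComponentsWithStats(m)
    for i in range(1,n):
        if 12<st[i,4]: 
            if (nm=='side' and 170<ce[i][0]<340 and 170<ce[i][1]<330) or (nm=='scene' and 300<ce[i][0]<460 and 120<ce[i][1]<300): print(st[i],ce[i].round(1))
E
```

```text
[0.59413605 0.24954956 0.34188829]
side tip proj [194.34251906 217.96212829] tcp+50 [188.90142824 184.29592585]
[209 189   5   8  38] [211.  192.5]
[251 192   5   8  31] [253.2 195.6]
[241 200   5   8  31] [243.3 203.2]
[230 207   6   8  33] [232.3 210.5]
[225 208  45  25 311] [246.3 220.1]
[322 209   5   9  30] [324.2 213.7]
[171 212   6   9  47] [173.3 216. ]
[218 214   6  10  40] [220.8 218.5]
[206 223   6   9  42] [208.7 226.9]
[193 231   7  10  46] [196.  235.6]
[180 240   6  10  45] [182.6 244.8]
[213 250  14  12  92] [219.1 255.8]
[290 281  13  10  36] [295.4 285.5]
[221 285  14  46 242] [228.2 305.4]
[267 284   4   6  13] [268.2 285.9]
[277 307  29  20 338] [291.1 317.9]
scene tip proj [409.97135882 141.24792135] tcp+50 [414.09821002 115.69182289]
[381 167   6  10  44] [383.4 172.3]
[402 174  39  16  75] [421.4 182. ]
[387 180  13  10  74] [392.9 185. ]
[354 195  40  32 332] [373.8 210.6]
[381 209  10  32 161] [385.5 224.3]
[354 232  26  31 402] [369.3 246. ]
[328 237   9  18  81] [331.3 247.8]
[340 247  22  23 213] [349.6 258.2]
[448 284  10  14  86] [452.4 291.5]
```

View pics/k2.png

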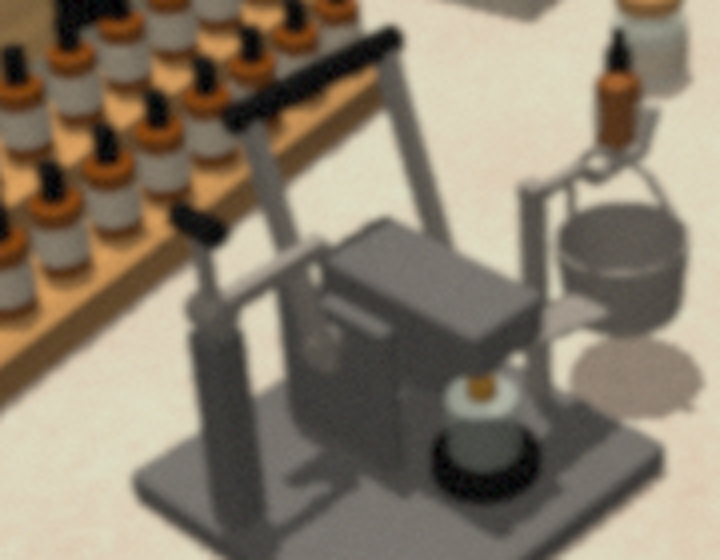

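The picture shows the catch still upright with its knob at (219,256) in the side view. The finger passed without touching it. I'll triangulate the knob and lever bar from both views, now that they are unoccluded.

```bash
python3 - <<'E'
from h import *
b=capture('side');a=capture('scene')
k,e=tri(ray(b,219.1,255.8),ray(a,392.9,185));print('knob',k,e)
k2,e=tri(ray(b,246.3,220.1),ray(a,373.8,210.6));print('bar',k2,e)
p=np.load('press.npy');R=np.array([[np.cos(p[2]),-np.sin(p[2])],[np.sin(p[2]),np.cos(p[2])]])
print(R.T@(k[:2]-p[:2]),R.T@(k2[:2]-p[:2]))
print('k1 tip pred',proj(b,[.5794,.1732,.305]),'seen ~225,198')
# black fingers: gripper silhouettes near
for nm,c,(x0,x1,y0,y1) in(('side',b,(150,240,120,230)),('scene',a,(370,450,60,190))):
    m=(c['pixels'].max(2)<60)[y0:y1,x0:x1]
    print(nm);[print(y0+i,''.join('#' if t else '.' for t in m[i,::2])) for i in range(0,m.shape[0],4)]
E
```

```text
knob [0.58611559 0.20545668 0.21511443] [np.float64(0.0006844646851938134), np.float64(0.0006844646851936674)]
bar [0.60298794 0.08340786 0.23187113] [np.float64(0.0032501445532519264), np.float64(0.0032501445532520773)]
[0.03191148 0.11787535] [0.07216719 0.00142764]
k1 tip pred [227.24453517 210.76645707] seen ~225,198
side
120 ######################.......................
124 .######################......................
128 .######################......................
132 ..######################.....................
136 #########################....................
140 #########################....................
144 #########################....................
148 ###################.#########................
152 #########################.##############.....
156 ######....###########.###...##############...
160 #.########.....############################..
164 ...######.######....######################...
168 ....####.#################################...
172 ........#######..#########################...
176 ............###..##########################..
180 ..............####
[... 1408 characters left out ...]
....######.............##
132 ....................###...............#.
136 .....................................##.
140 .....................................##.
144 .....................................#..
148 ..............................####..#...
152 ..........................####...####...
156 ........................########...##...
160 ......................###########.......
164 ......................##########........
168 .......#................................
172 ......###...............................
176 ......##..........##....................
180 .......................##...............
184 .........#####.............###..........
188 ...........####.................###.....
```

```bash
python3 - <<'E'
from h import *
b=capture('side');a=capture('scene');s=sense();print(s['tcp_pos'],s['gripper_width'],proj(b,s['tcp_pos']),proj(a,s['tcp_pos']))
print(tri(ray(b,191.5,210),ray(a,413,135)))
for c,(x0,x1,y0,y1) in((b,(176,204,188,226)),(a,(398,426,112,148))):
    g=c['pixels'].max(2)[y0:y1:2,x0:x1:2]
    print('\n'.join(' '.join('%3d'%v for v in r) for r in g)+'\n')
E
```

```text
[0.59464309 0.2497882  0.34262315] 0.005237034605073005 [192.53103467 208.59136407] [411.35408688 134.20168136]
(array([0.59733146, 0.25156136, 0.34011139]), [np.float64(0.0009894784559026126), np.float64(0.000989478455902566)])
121 117  67  20  15  10   3   8  16   3  14  28  24  36
123 122  92  25  18  12  14   9  12  17  26  77  84  99
126 127 103  43  10  11  13  14  15   8  28  98 126 130
125 124 117  61  22  16   7   0   7  15  21  79 111 124
124 127 119  73  15  12   8   7  13  14   8  19  44 101
126 123 120  88  26  11  12  10  13  16   5   1  24  88
120 119 119  96  32  15   8   9   8  16  12  12  20  70
124 123 125 110  45  13  12  13   1   6  14   8   3  63
128 129 129 109  42  15  14  14  14  26  48  49  51  97
131 133 129 104  34  19  19  25  57  74 114 124 125 124
134 131 123 107  52  15  15  73  99  98  98 103 103  89
117 123 121 116  68  19  16  94 117 111  98  94  93  90
 92 120 121 128  98  55  63 111 127 117 123 129 129 121
 77 116 118 124 129 129 124 127 102  97 122 132 132 126
 61 108 109 101 101 103  96  85  79 107 127 127 129 126
 56 114 116 104  95  90  89  92
[... 501 characters left out ...]
  29  25  25  24  71  84  85
 84  84  83  84  83  30  29  30  26  25  27  82  86  85
 84  84  84  84  78  29  32  29  28  26  27  83  86  86
152 130  98  85  69  29  30  29  26  26  36  86  85  86
159 159 159 150  68  31  31  29  28  27  58  85  85  86
159 159 159 159 135 100  33  28  31  70  87  86  86  86
159 159 160 159 159 159 146 117 157 138 119  89  86  87
159 160 160 159 159 159 160 159 159 159 159 160 131 111
159 159 160 159 159 159 160 159 160 159 160 160 160 160
159 159 160 159 160 160 160 160 160 160 160 160 160 160
160 160 159 159 159 159 159 159 160 160 160 160 160 160
160 160 160 160 159 160 160 160 160 160 159 160 160 160
159 159 160 160 160 160 160 160 159 160 160 160 160 143
```

The fingertips when closed are at about TCP height, not 19 mm ahead of it, so the finger passed over the knob. Redoing it 19 mm lower.

arm_command --pt "0 0 0 4 0 0 1" --pt "0 0 0 7.7 0 0 1" --pt "0 0 0 7.7 0 0 1" --pt "0 0 0 7.7 0 3 1" --pt "0 0 0 7.7 0 7 1" --pt "0 0 0 7.7 0 11 1" --pt "0 0 0 7.7 0 13.7 1" --pt "0 0 0 7.7 0 13.7 1"

```text
time_s: 11.95
tcp_pos: [0.5757, 0.1727, 0.1993]
ee_rot: [[-0.196, -0.981, -0.013], [-0.981, 0.196, -0.005], [0.008, 0.012, -1.0]]
wrist_force: [0.7, 0.5, -0.4]
gripper_width: 0.005
gripper_force: 0.0
```

arm_command --pt "0 0 0 0 0 0 1" --pt "0 0 0 0 0 0 1"

```text
time_s: 12.12
tcp_pos: [0.5813, 0.1748, 0.2088]
ee_rot: [[-0.194, -0.981, 0.004], [-0.981, 0.194, 0.001], [-0.002, -0.004, -1.0]]
wrist_force: [-0.0, 0.8, 0.9]
gripper_width: 0.004
gripper_force: 0.0
```

arm_command --pt "0 0 0 -1 0 0.2 1" --pt "0 0 0 -2 0 0.3 1" --pt "0 0 0 -3 0 0.4 1" --pt "0 0 0 -3.8 0 0.5 1" --pt "0 0 0 -4.6 0 0.6 1" --pt "0 0 0 -5.3 0 0.7 1" --pt "0 0 0 -5.9 0 0.8 1" --pt "0 0 0 -5.9 0 0.8 1"

```text
time_s: 12.78
tcp_pos: [0.5915, 0.2339, 0.1979]
ee_rot: [[-0.194, -0.981, 0.0], [-0.981, 0.194, 0.001], [-0.001, -0.0, -1.0]]
wrist_force: [0.4, -0.5, 0.2]
gripper_width: 0.002
gripper_force: 0.0
```

arm_command --pt "0 0 0 -0.5 0 0.5 1" --pt "0 0 0 -1.1 0 1.1 1" --pt "0 0 0 -1.4 0 1.6 1" --pt "0 0 0 -1.6 0 2.0 1" --pt "0 0 0 -1.8 0 2.3 1" --pt "0 0 0 -1.8 0 2.3 1"

```text
time_s: 13.28
tcp_pos: [0.5945, 0.25, 0.1743]
ee_rot: [[-0.195, -0.981, -0.001], [-0.981, 0.195, -0.001], [0.001, 0.001, -1.0]]
wrist_force: [0.3, 0.1, 0.8]
gripper_width: 0.008
gripper_force: 0.0
```

```bash
cat >> h.py <<'E'
def press():
    p=np.load('press.npy');return p,np.array([[np.cos(p[2]),-np.sin(p[2])],[np.sin(p[2]),np.cos(p[2])]])
def knobscan():
    p,R=press()
    b=capture('side');g=b['pixels'].max(2)
    for th in np.arange(.0,1.5,.2):
        ps=[]
        for dx in(-.012,0,.012):
            q=R@[.032+dx,.117+.055*np.sin(th)]+p[:2];u,v=proj(b,[*q,.16+.055*np.cos(th)]).round().astype(int)
            ps.append(int(g[v-1:v+2,u-1:u+2].mean()))
        print(th.round(1),u,v,ps)
E
python3 - <<'E'
from h import *
p,R=press()
s=sense();print(s['tcp_pos'],s['wrist_force'],R.T@(s['tcp_pos'][:2]-p[:2]));knobscan()
E
```

```text
[0.59449206 0.2499933  0.17432593] [0.25281994 0.11983003 0.83493971] [0.03147842 0.16319078]
0.0 216 254 [10, 19, 22]
0.2 212 256 [10, 16, 23]
0.4 208 260 [18, 9, 27]
0.6 204 264 [12, 14, 19]
0.8 202 269 [58, 11, 9]
1.0 199 274 [32, 11, 12]
1.2 198 279 [22, 10, 17]
1.4 198 284 [53, 60, 56]
```

arm_command --pt "0 0 0 0 0 -4 1" --pt "0 0 0 0 0 -8 1" --pt "0 0 0 0 0 -12 1" --pt "0 0 0 0 0 -15 1" --pt "0 0 0 0 0 -15 1" --pt "0 0 0 0 0 -15 1"

```text
time_s: 13.83
tcp_pos: [0.595, 0.2497, 0.3278]
ee_rot: [[-0.195, -0.981, 0.003], [-0.981, 0.195, 0.002], [-0.003, -0.003, -1.0]]
wrist_force: [-0.5, 0.3, -1.8]
gripper_width: 0.003
gripper_force: 0.0
```

```bash
python3 - <<'E'
from h import *
s=sense();print(s['tcp_pos']);knobscan()
E
```

```text
[0.59503818 0.24969647 0.32775459]
0.0 216 254 [98, 99, 174]
0.2 212 256 [103, 100, 194]
0.4 208 260 [111, 97, 172]
0.6 204 264 [153, 96, 164]
0.8 202 269 [191, 100, 99]
1.0 199 274 [206, 142, 97]
1.2 198 279 [23, 55, 28]
1.4 198 284 [54, 60, 55]
```

```bash
python3 - <<'E'
from h import *
p,R=press();b=capture('side');a=capture('scene')
D=[]
for c,(x0,x1,y0,y1) in((b,(192,226,262,305)),(a,(390,425,165,205))):
    m=(c['pixels'].max(2)<48)[y0:y1,x0:x1]
    [print(y0+i,''.join('#' if t else '.' for t in m[i])) for i in range(0,m.shape[0],2)]
    n,l,st,ce=cv2.connectedComponentsWithStats(m.astype(np.uint8));print([(st[i].tolist(),(ce[i]+[x0,y0]).round(1)) for i in range(1,n) if st[i,4]>8])
for th in(1.1,1.2,1.3,1.4):
    q=R@[.032,.117+.055*np.sin(th)]+p[:2];w=[*q,.16+.055*np.cos(th)];print(th,proj(b,w),proj(a,w))
E
```

```text
262 ..................................
264 ..................................
266 ..................................
268 ..................................
270 ..................................
272 ..................................
274 ..................................
276 ..................................
278 .....##...........................
280 ...######.........................
282 ...##########.....................
284 .......#########..................
286 ..........######..................
288 .............#....................
290 ..................................
292 ..................................
294 ..................................
296 ..................................
298 ..................................
300 ..................................
302 ..................................
304 ..................................
[([3, 16, 13, 11, 69], array([201.2, 283. ]))]
165 ...................................
167 ...................................
169 ...................................
171 ...................................
173 ...............................
[... 234 characters left out ...]
..........
187 .........#########.................
189 ..............#######..............
191 ...............#####...............
193 ...................................
195 ...................................
197 ###................................
199 ####...............................
201 ##.................................
203 ...................................
[([9, 19, 12, 9, 52], array([404.4, 187.9])), ([0, 31, 4, 7, 21], array([391.2, 198.6]))]
1.1 [202.48993385 278.69530794] [403.80418129 185.47344495]
1.2 [201.93034213 281.23613099] [404.10373598 186.5631456 ]
1.3 [201.58891087 283.73293475] [404.26827081 187.79245043]
1.4 [201.46837671 286.15806975] [404.2977472  189.14793847]
```

The catch is now at about 1.3 rad: the knob blob agrees in both views. Next, above the lever bar with the jaws open.

arm_command --pt "0 0 0 3 -1 0 -1" --pt "0 0 0 7 -2 0 -1" --pt "0 0 0 11 -3 0 -1" --pt "0 0 0 14 -4 0 -1" --pt "0 0 0 16.3 -4 0 -1" --pt "0 0 0 16.3 -4 0 -1" --pt "0 0 0 16.3 -4 0 -1" --pt "0 0 0 16.3 -4 0 -1"

```text
time_s: 14.65
tcp_pos: [0.6019, 0.0824, 0.3243]
ee_rot: [[-0.195, -0.981, -0.002], [-0.981, 0.195, -0.0], [0.001, 0.002, -1.0]]
wrist_force: [-0.7, -0.6, -0.2]
gripper_width: 0.528
gripper_force: 0.0
```

arm_command --pt "0 0 0 0 0 0 -1" --pt "0 0 0 0 0 0 -1" --pt "0 0 0 0 0 0 -1" --pt "0 0 0 0 0 0 -1"

```text
time_s: 14.98
tcp_pos: [0.6022, 0.083, 0.3252]
ee_rot: [[-0.194, -0.981, -0.0], [-0.981, 0.194, -0.0], [0.0, 0.0, -1.0]]
wrist_force: [-1.1, 0.2, -0.3]
gripper_width: 0.83
gripper_force: 0.0
```

```bash
python3 - <<'E'
from h import *
p,R=press();s=sense();print(s['tcp_pos'],s['gripper_width'],R.T@(s['tcp_pos'][:2]-p[:2]))
E
```

```text
[0.60221175 0.08300749 0.32521356] 0.8296495613208362 [0.07148354 0.00088414]
```

Centred over the bar. Descending and gripping.

arm_command --pt "0 0 0 0 0 3 -1" --pt "0 0 0 0 0 6 -1" --pt "0 0 0 0 0 9 -1" --pt "0 0 0 0 0 9.8 -1" --pt "0 0 0 0 0 9.8 -1" --pt "0 0 0 0 0 9.8 1" --pt "0 0 0 0 0 9.8 1" --pt "0 0 0 0 0 9.8 1"

```text
time_s: 15.65
tcp_pos: [0.6034, 0.0826, 0.2298]
ee_rot: [[-0.194, -0.981, 0.004], [-0.981, 0.194, 0.001], [-0.002, -0.004, -1.0]]
wrist_force: [-0.5, -0.8, 0.3]
gripper_width: 0.853
gripper_force: 0.0
```

arm_command --pt "0 0 0 0 0 0 1" --pt "0 0 0 0 0 0 1" --pt "0 0 0 0 0 0 1" --pt "0 0 0 0 0 0 1" --pt "0 0 0 0 0 0 1" --pt "0 0 0 0 0 0 1" --pt "0 0 0 0 0 0 1" --pt "0 0 0 0 0 0 1"

```text
time_s: 16.32
tcp_pos: [0.6022, 0.0822, 0.2274]
ee_rot: [[-0.195, -0.981, -0.0], [-0.981, 0.195, -0.0], [0.0, 0.0, -1.0]]
wrist_force: [0.2, -0.4, -0.5]
gripper_width: 0.244
gripper_force: 0.0
```

arm_command --pt "0 0 0 0 0 0 1" --pt "0 0 0 0 0 0 1" --pt "0 0 0 0 0 0 1" --pt "0 0 0 0 0 0 1"

```text
time_s: 16.65
tcp_pos: [0.6016, 0.0823, 0.2273]
ee_rot: [[-0.195, -0.981, -0.001], [-0.981, 0.195, -0.0], [0.0, 0.001, -1.0]]
wrist_force: [-2.6, 0.4, 1.0]
gripper_width: 0.172
gripper_force: 29.1
```

arm_command --pt "0 0 0 0 1.36 -0.35 1" --pt "0 0 0 0 2.74 -0.56 1" --pt "0 0 0 0 4.14 -0.63 1" --pt "0 0 0 0 5.54 -0.56 1" --pt "0 0 0 0 6.92 -0.35 1" --pt "0 0 0 0 8.28 0 1"

```text
time_s: 17.15
tcp_pos: [0.5261, 0.0979, 0.2331]
ee_rot: [[-0.193, -0.981, 0.016], [-0.981, 0.193, -0.0], [-0.003, -0.015, -1.0]]
wrist_force: [2.1, -3.7, 15.4]
gripper_width: 0.099
gripper_force: 23.6
```

```bash
python3 - <<'E'
from h import *
p,R=press();s=sense();print(s['tcp_pos'],s['gripper_width'],s['gripper_force'],s['wrist_force'],R.T@(s['tcp_pos'][:2]-p[:2]))
E
```

```text
[0.52610775 0.09792352 0.23306657] 0.09948585210497748 23.633716106414795 [ 2.06646136 -3.66619342 15.37155862] [-0.00606827  0.00073501]
```

The bar is slipping below the pads because the grip was too high. I'll ease open, with the rear finger keeping the lever, then go lower and regrip.

arm_command --pt "0 0 0 0 0 0 -0.1" --pt "0 0 0 0 0 0 -0.1" --pt "0 0 0 0 0 0 -0.1" --pt "0 0 0 0 0 0 -0.1" --pt "0 0 0 0 0 0 -0.1" --pt "0 0 0 0 0 0 -0.1"

```text
time_s: 17.65
tcp_pos: [0.5271, 0.098, 0.2343]
ee_rot: [[-0.193, -0.981, 0.018], [-0.981, 0.193, 0.001], [-0.004, -0.017, -1.0]]
wrist_force: [3.0, -3.3, 14.1]
gripper_width: 0.469
gripper_force: 5.8
```

```bash
cat >> h.py <<'E'
def rep():
    p,R=press();s=sense();print(s['time_s'],s['tcp_pos'].round(4),s['gripper_width'].__round__(3),s['gripper_force'],s['wrist_force'].round(1),'press',(R.T@(s['tcp_pos'][:2]-p[:2])).round(4),'Fpress',(R.T@s['wrist_force'][:2]).round(1))
def bar():
    p,R=press();b=capture('side');g=b['pixels'].max(2)
    for th in np.arange(0,1.2,.1):
        v=[]
        for y in(-.056,-.04,-.025,.025,.04,.056):
            q=R@[.03+.14*np.sin(.3-th),y]+p[:2];u,w=proj(b,[*q,.1+.14*np.cos(.3-th)]).round().astype(int);v.append(int(g[w-1:w+2,u-1:u+2].mean()))
        print(th.round(1),v)
E
python3 -c "
from h import *
rep();bar()"
```

```text
17.65 [0.5271 0.098  0.2343] 0.469 5.7596951723098755 [ 3.  -3.3 14.1] press [-0.0051  0.001 ] Fpress [ 3.6 -2.6]
0.0 [116, 17, 77, 104, 125, 109]
0.1 [204, 52, 18, 95, 123, 106]
0.2 [129, 193, 17, 134, 179, 92]
0.3 [8, 152, 138, 116, 163, 174]
0.4 [8, 11, 38, 20, 22, 33]
0.5 [81, 17, 9, 71, 78, 29]
0.6 [220, 156, 22, 221, 221, 203]
0.7 [221, 221, 175, 220, 220, 220]
0.8 [220, 220, 221, 219, 220, 213]
0.9 [221, 221, 221, 118, 220, 110]
1.0 [209, 208, 153, 104, 117, 82]
1.1 [154, 169, 111, 219, 75, 71]
```

The evidence agrees: catch contact height, bar chord, and visible grip length. The real fingertips stand about 9 mm above the reported TCP, so I have to go about 28 mm lower than nominal. I'll lift off, go back over the bar at rest and regrip lower.

arm_command --pt "0 0 0 0 0 -2 -0.3" --pt "0 0 0 0 0 -5 -1" --pt "0 0 0 0 0 -8 -1" --pt "0 0 0 0 0 -8 -1" --pt "0 0 0 0 -3 -8 -1" --pt "0 0 0 0 -6 -8 -1" --pt "0 0 0 0 -8.28 -8 -1" --pt "0 0 0 0 -8.28 -8 -1"

```text
time_s: 18.37
tcp_pos: [0.6057, 0.0815, 0.3056]
ee_rot: [[-0.197, -0.98, 0.0], [-0.98, 0.197, -0.001], [0.001, -0.001, -1.0]]
wrist_force: [0.7, 0.7, 0.1]
gripper_width: 0.979
gripper_force: 0.0
```

arm_command --pt "0 0 0 0 0 0 -1" --pt "0 0 0 0 0 0 -1" --pt "0 0 0 0 0 0 -1"

```text
time_s: 18.62
tcp_pos: [0.6017, 0.0823, 0.3078]
ee_rot: [[-0.194, -0.981, 0.001], [-0.981, 0.194, 0.0], [-0.0, -0.001, -1.0]]
wrist_force: [-0.1, 0.7, -0.3]
gripper_width: 1.0
gripper_force: 0.0
```

```bash
python3 -c "
from h import *
rep();bar();knobscan()"
```

```text
18.6167 [0.6017 0.0823 0.3078] 1.0 0.0 [-0.1  0.7 -0.3] press [0.0711 0.0001] Fpress [-0.2  0.7]
0.0 [22, 18, 17, 12, 15, 14]
0.1 [165, 50, 69, 27, 44, 48]
0.2 [221, 164, 92, 130, 168, 79]
0.3 [220, 221, 139, 118, 164, 175]
0.4 [221, 220, 217, 92, 90, 90]
0.5 [220, 220, 220, 214, 204, 172]
0.6 [221, 220, 221, 213, 221, 220]
0.7 [220, 221, 221, 134, 220, 220]
0.8 [221, 221, 221, 99, 201, 211]
0.9 [221, 220, 220, 165, 118, 123]
1.0 [209, 208, 153, 216, 100, 113]
1.1 [154, 169, 110, 220, 121, 73]
0.0 216 254 [96, 98, 173]
0.2 212 256 [102, 101, 192]
0.4 208 260 [111, 96, 172]
0.6 204 264 [153, 96, 163]
0.8 202 269 [189, 100, 99]
1.0 199 274 [208, 142, 97]
1.2 198 279 [31, 62, 35]
1.4 198 284 [55, 62, 58]
```

Lever at rest, catch still off. Descending lower.

arm_command --pt "0 0 0 0 0 3 -1" --pt "0 0 0 0 0 6 -1" --pt "0 0 0 0 0 8 -1" --pt "0 0 0 0 0 10 -1" --pt "0 0 0 0 0 10 -1" --pt "0 0 0 0 0 10 -1" --pt "0 0 0 0 0 10 1" --pt "0 0 0 0 0 10 1"

```text
time_s: 19.38
tcp_pos: [0.6032, 0.0826, 0.2097]
ee_rot: [[-0.194, -0.981, 0.004], [-0.981, 0.194, 0.001], [-0.002, -0.004, -1.0]]
wrist_force: [-0.3, 0.0, 0.2]
gripper_width: 0.917
gripper_force: 0.0
```

arm_command --pt "0 0 0 0 0 0 1" --pt "0 0 0 0 0 0 1" --pt "0 0 0 0 0 0 1" --pt "0 0 0 0 0 0 1" --pt "0 0 0 0 0 0 1" --pt "0 0 0 0 0 0 1" --pt "0 0 0 0 0 0 1" --pt "0 0 0 0 0 0 1"

```text
time_s: 20.05
tcp_pos: [0.6022, 0.0822, 0.2074]
ee_rot: [[-0.195, -0.981, -0.0], [-0.981, 0.195, -0.0], [0.0, 0.0, -1.0]]
wrist_force: [0.1, 0.5, 0.2]
gripper_width: 0.32
gripper_force: 0.0
```

arm_command --pt "0 0 0 0 0 0 1" --pt "0 0 0 0 0 0 1" --pt "0 0 0 0 0 0 1" --pt "0 0 0 0 0 0 1" --pt "0 0 0 0 0 0 1" --pt "0 0 0 0 0 0 1"

```text
time_s: 20.55
tcp_pos: [0.6017, 0.0823, 0.2073]
ee_rot: [[-0.195, -0.981, -0.001], [-0.981, 0.195, -0.0], [0.0, 0.001, -1.0]]
wrist_force: [-2.9, 2.3, 1.6]
gripper_width: 0.195
gripper_force: 30.0
```

A full 18 mm grip now. Pulling along the arc.

arm_command --pt "0 0 0 0 1.36 -0.35 1" --pt "0 0 0 0 2.74 -0.56 1" --pt "0 0 0 0 4.14 -0.63 1" --pt "0 0 0 0 5.54 -0.56 1" --pt "0 0 0 0 6.92 -0.35 1" --pt "0 0 0 0 8.28 0 1"

```text
time_s: 21.05
tcp_pos: [0.5275, 0.0981, 0.2124]
ee_rot: [[-0.193, -0.981, 0.018], [-0.981, 0.193, 0.001], [-0.004, -0.018, -1.0]]
wrist_force: [8.6, -4.6, 6.3]
gripper_width: 0.198
gripper_force: 30.0
```

arm_command --pt "0 0 0 0 0 0 1"

```text
time_s: 21.13
tcp_pos: [0.5255, 0.0986, 0.212]
ee_rot: [[-0.193, -0.981, 0.016], [-0.981, 0.193, 0.002], [-0.005, -0.015, -1.0]]
wrist_force: [5.5, -4.2, 6.5]
gripper_width: 0.194
gripper_force: 30.0
```

```bash
python3 -c "
from h import *
rep()"
```

```text
21.1333 [0.5255 0.0986 0.212 ] 0.194 30.010260343551636 [ 5.5 -4.2  6.5] press [-0.0068  0.0012] Fpress [ 6.2 -3. ]
```

arm_command --pt "0 0 0 0 1.31 0.48 1" --pt "0 0 0 0 2.57 1.08 1" --pt "0 0 0 0 3.77 1.82 1" --pt "0 0 0 0 4.88 2.66 1" --pt "0 0 0 0 5.9 3.62 1" --pt "0 0 0 0 6.2 4 1" --pt "0 0 0 0 6.2 4 1" --pt "0 0 0 0 6.2 4 1"

```text
time_s: 21.8
tcp_pos: [0.4644, 0.1111, 0.1715]
ee_rot: [[-0.192, -0.981, 0.011], [-0.981, 0.192, 0.002], [-0.004, -0.011, -1.0]]
wrist_force: [1.3, -2.5, 12.1]
gripper_width: 0.193
gripper_force: 30.0
```

```bash
python3 -c "
from h import *
rep();bar()"
```

```text
21.8 [0.4644 0.1111 0.1715] 0.193 29.997230283915997 [ 1.3 -2.5 12.1] press [-0.0692  0.0017] Fpress [ 1.8 -2.2]
0.0 [26, 26, 19, 102, 122, 109]
0.1 [11, 26, 12, 92, 122, 106]
0.2 [11, 20, 13, 129, 175, 90]
0.3 [13, 15, 29, 81, 161, 171]
0.4 [16, 16, 70, 90, 87, 88]
0.5 [12, 16, 76, 212, 201, 171]
0.6 [23, 23, 65, 218, 219, 218]
0.7 [23, 43, 29, 219, 218, 218]
0.8 [21, 65, 23, 219, 218, 210]
0.9 [19, 42, 46, 219, 218, 121]
1.0 [22, 40, 26, 175, 174, 101]
1.1 [15, 36, 16, 14, 14, 16]
```

arm_command --pt "0 0 0 0 0.3 0.5 1" --pt "0 0 0 0 0.3 0.5 1" --pt "0 0 0 0 0.3 0.5 1" --pt "0 0 0 0 0.3 0.5 1" --pt "0 0 0 0 0.3 0.5 1" --pt "0 0 0 0 0.3 0.5 1"

```text
time_s: 22.35
tcp_pos: [0.4627, 0.1115, 0.1691]
ee_rot: [[-0.191, -0.981, 0.014], [-0.982, 0.191, 0.001], [-0.004, -0.013, -1.0]]
wrist_force: [-2.4, -3.1, 24.3]
gripper_width: 0.194
gripper_force: 30.0
```

```bash
python3 -c "
from h import *
rep();bar();knobscan();p,R=press()
for n in('side','scene'):
  c=capture(n);g=c['pixels'].max(2)
  for q in((-.02,-.19,.07),(-.02,-.16,.06),(-.05,-.18,.07),(.01,-.18,.07),(-.02,-.24,.07)):
    u,v=proj(c,[*(p[:2]+R@q[:2]),q[2]]).round().astype(int);print(n,q,u,v,int(g[v-1:v+2,u-1:u+2].mean()))
" | grep -v '^0\.[2-8]'
```

```text
22.35 [0.4627 0.1115 0.1691] 0.194 30.02266642637551 [-2.4 -3.1 24.3] press [-0.0709  0.0018] Fpress [-1.7 -3.5]
0.0 [35, 32, 23, 103, 123, 107]
0.1 [10, 29, 18, 92, 121, 106]
0.9 [20, 38, 27, 218, 219, 121]
1.0 [22, 33, 48, 208, 191, 113]
1.1 [17, 43, 13, 15, 13, 18]
0.0 216 254 [95, 95, 170]
1.0 199 274 [206, 139, 95]
1.2 198 279 [29, 61, 34]
1.4 198 284 [53, 60, 57]
side (-0.02, -0.19, 0.07) 336 259 87
side (-0.02, -0.16, 0.06) 328 268 107
side (-0.05, -0.18, 0.07) 343 265 201
side (0.01, -0.18, 0.07) 324 256 84
side (-0.02, -0.24, 0.07) 348 251 218
scene (-0.02, -0.19, 0.07) 290 278 82
scene (-0.02, -0.16, 0.06) 299 274 127
scene (-0.05, -0.18, 0.07) 285 269 152
scene (0.01, -0.18, 0.07) 301 282 81
scene (-0.02, -0.24, 0.07) 274 289 164
```

The lever is at its stop and held firmly, the catch is off, and the pail is in place. Handing in.

```bash
python3 -c "
from h import *
print(finish_job())"
```

```text
the job is handed in; nothing more can be done
None
```

The job is handed in at about 22 s of the 72 s allowed: by my last camera and force readings, the pail hangs on the hook, the catch is off at about 1.3 rad, and the arm is holding the lever down at its stop, but the hand-in returned no verdict.

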